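# Clamp a petri dish under the swing strap

## Robot

A 6-joint arm with a two-finger parallel gripper is mounted at the origin on a cart in front of the work surface, level with it; the furniture and walls round the work are solid. World frame = base frame: x ahead of the robot, y to its left, z up, the work surface at z = 0. Lengths are in m, angles in rad, forces in N, time in s.
With the tool pointing down it reaches from about 0.425 to 0.95 m from the base axis. Payload 3.5 kg.
Tool frame: the origin (TCP) lies at the very end of the fingers, on their centre line; the grasp point (between the pads) lies 19 mm behind it; z points along the fingers, y is the direction in which the jaws open and shut (so a half turn about z gives the same grasp; the last joint's range is limited). The gripper opens to 85 mm and grips with 20 to 120 N. Pads are 22 mm wide; open, the fingers measure 114 mm over their backs; the gripper's body (76 mm by 85 mm) begins 54 mm behind the grasp point. The pads swing forward as they close: fully open they stand 13 mm farther back than shut.
Start: joints at [0.975, 0.286, 1.577, -0, 1.279, -0.15], TCP at [0.291, 0.609, 0.231] pointing down, gripper open.
Joint ranges: [-2.77, 2.77], [-0.9, 2.22], [0.21, 2.48], [-1.53, 4.67], [0.24, 2.81], [-2.84, 2.84]. Speed limits (rad/s): [2.79, 2.79, 3.14, 3.14, 3.14, 3.14].

## Interface

Orientations are given as a unit quaternion [w, x, y, z].
In Python, from cell import arm gives the robot as it stands. The module is installed in compiled form; this text tells all that it offers.
- The arm moves only by the tool send_rows, never from a script. Its argument "commands" is a list of rows, each an object of numbers: "x", "y", "z": the shift along the tool's x, y, z in units of 25 mm (1.0 is 25 mm); "roll": the turn about the tool's z in units of 6 degrees (1.0 is 6 degrees). In form: [{"x": .., "y": .., "z": .., "roll": ..}, ...]. A call has 1 to 5 rows; each row is the pose to reach, as a shift and turn from the pose measured when the call began, along the tool's axes at that moment; what a row does not reach only later rows make up. A row lasts 1/12 s, in which the tool goes at most 41.7 mm and 7.16 degrees, less where a joint would pass 70% of its speed; a pose out of reach is approached as far as the arm can. A call with a gripper value outside its range is refused whole. "claw" is the closure, from 0 (fully open) to 1 (shut), set as the call begins (left out, the last holds). The fingers move at their own pace and stop on an object; "force" is the grip in N (left out, the last holds). Time passes only in rows, so rows that repeat a pose let the fingers close. It gives the time, the measured TCP pose, the force and the opening at its end, in the units of the state.
- arm.sense(): the state, without advancing time (a new reading comes with each control period).
- arm.read_camera(name): name is "side" or "top"; returns the picture (420x560x3 uint8, red, green, blue); there is no depth.
- arm.camera_params(name): a dict with "fovy" (degrees; the focal length in pixels is half the picture's height over the tangent of half this angle, whatever the lens; pixels are square), "cx", "cy" (the principal point, pixels), "world_to_cam" (4x4, takes a point from world to camera coordinates). Camera axes: x right, y down, z forward; pixel columns grow to the right and rows downward; lengths in m; the calibration is good to about 2 mm. A picture is of the moment at which its call begins. camera_params takes no time and is no camera call.
- arm.finish_job(): hands the job in, once; it reports no verdict.
The state is a dict: "clock": time; "joint_positions": joint angles; "qvel": joint speeds; "joint_efforts": joint torques, N m; "eef_pos": TCP position; "tcp_rot": TCP orientation; "contact_force": force on the tool from outside, world axes, zero at the start; "torque": the same for the moment, N m; "opening": finger opening in m.
Only numpy, scipy, OpenCV 4.12 (cv2) and the standard library are available. Lean on these libraries where they do the work, as an engineer would, in place of code of your own. Each camera call takes 0.05 s, during which the arm holds its last target.

## Task

Clamp the petri dish that sits in the clamping fixture, by pushing alone and with nothing but the fingers. First push the clamp strap sideways with the back of a finger until it has swung fully over the dish against its stop, and then push the raised cam lever fully down so that the foot presses on the dish. Lift nothing, and leave the dish in its seat and the beaker and the timer beside the fixture where they are.

Things in the scene. Friction and masses are not known exactly. Their poses are not given: they have to be found in the camera images.
- clamp_base: Fixed clamping fixture: aluminium plate 150 (x) x 190 (y) x 12 mm. Origin: centre of its underside, on the worktop; z up. The dish seat is centred at (0, -40 mm); a post of 11 mm radius at (0, +65 mm) carries the strap; by it, at (+17, +39 mm), stands a stop bracket 10 x 14 mm, top at 56 mm. The strap starts swung out to the plate's -x side, where only the low timer lies.
- post_axis (a point): Point on the fixed vertical swing axis of the strap, 65 mm along the fixture's +y from its origin, at mid height of the strap (55.5 mm above the worktop).
- strap (a joint): Swing of the strap about the post, rad. 0: fully over the dish, against its stop, running along the fixture's -y from the post. Grows as it opens towards the fixture's -x, clockwise seen from above (1.57: along -x). Starts between 0.8 and 1.4. Friction about 1 N at its end: it stays where it is left.
- strap_end (a point): Point on the strap's centre line above the foot, 105 mm from the post axis, at mid height. The strap is a straight steel bar 22 mm wide, its underside 48 mm and top 63 mm above the worktop, reaching 128 mm from the post axis.
- cam_lever (a joint): Angle of the cam lever, rad. 0: raised 45 degrees above level; grows as it is pushed down, to 0.75 (fully down, against its end). Starts between 0 and 0.15. Friction 2 to 3 N at the tip: it stays where it is left. Its pivot is on the strap's swing axis, 76 mm above the worktop. It swings with the strap, pointing the opposite way (along the fixture's +y once the strap is over the dish).
- lever_tip (a point): Point on the upper face of the lever's black paddle (22 mm wide, 30 mm long), 6 mm short of its end, 90 mm along the lever from its pivot. About 145 mm above the worktop when raised, 87 mm when fully down.
- dish: Closed petri dish, 91 mm in diameter and 15 mm high, loose in the seat of the fixture (a low rim 53 mm in outer radius, 18 mm above the worktop). Origin: centre of its underside, 12 mm above the worktop; its top is at 27 mm.
- beaker: Glass beaker 57 x 53 x 70 mm standing beyond the fixture (its +x side). Origin: centre of its underside.
- timer: White laboratory timer 62 x 62 x 18 mm lying beside the fixture, on its -x side. Origin: centre of its underside.
- foot: Rubber foot under the strap, 22 mm in diameter, directly below strap_end. Origin: centre of its underside, 30 to 31 mm above the worktop while the lever is up. The lever lowers it up to 7 mm, on a spring, so that it presses on the dish with about 4 N.
There are look-alikes about, which are no part of the job. What is shaped like the dish but blue or red is not meant.

How it is judged:
By the outcome, as a careful person would: the job done as asked, in the order asked, and still so for the second after the job is handed in, with the robot touching nothing.
It also fails if it takes over 38 s, if anything falls off the work surface, if the arm or the gripper's body presses on something with over 40 N, if the wrist force passes 120 N, or if a joint passes its speed limit or range.

## Working session

There is one attempt and no reset: what is moved stays moved. The work goes in short steps, Python scripts to look and compute and a tool call to move; the robot and the scene stay as the last step left them, time stands still between calls to the robot, and variables do not carry over. Pictures are saved under pics/ and viewed, and the job is handed in when it is done.

Besides the shell and the picture viewer there is one more tool, called after "Call:" as name([rows], argument=value, ...), one row to a line, values as JSON. send_rows: Moves the arm, as the interface text tells. Its arguments: {"type":"object","properties":{"commands":{"type":"array"},"claw":{"type":"number"},"force":{"type":"number"}},"required":["commands"]}

```bash
mkdir -p pics; python3 - <<'E'
from cell import arm
import cv2, numpy as np
np.set_printoptions(precision=4,suppress=True)
for n in ("top","side"):
    im=arm.read_camera(n); cv2.imwrite(f"pics/{n}0.png",im[:,:,::-1])
    p=arm.camera_params(n); print(n,p)
print(arm.sense())
E
```

```text
top {'fovy': 43.785464627589704, 'cx': 282.22896751860077, 'cy': 207.3568571608079, 'world_to_cam': array([[ 0.0219, -0.9996, -0.0158, -0.1921],
       [-0.9874, -0.0192, -0.1573,  0.5257],
       [ 0.1569,  0.0191, -0.9874,  1.1494],
       [ 0.    ,  0.    ,  0.    ,  1.    ]])}
side {'fovy': 44.98593529648576, 'cx': 280.8071674096506, 'cy': 213.96787967997432, 'world_to_cam': array([[ 0.9458, -0.3247, -0.0093, -0.5719],
       [-0.2208, -0.6215, -0.7517,  0.0633],
       [ 0.2383,  0.713 , -0.6594,  1.3129],
       [ 0.    ,  0.    ,  0.    ,  1.    ]])}
{'clock': 0.1, 'joint_positions': array([ 0.975 ,  0.2871,  1.578 , -0.    ,  1.2786, -0.15  ]), 'qvel': array([ 0.0007, -0.0008, -0.0031,  0.    , -0.0008, -0.0005]), 'joint_efforts': array([  0.0003, -40.7295, -29.37  ,  -0.0002,   0.0034,   0.    ]), 'eef_pos': array([0.2907, 0.6085, 0.2301]), 'tcp_rot': array([-0.0004,  0.2211,  0.9753, -0.001 ]), 'contact_force': array([-0.0965,  0.5891, -1.2168]), 'torque': array([-0.0052,  0.0568,  0.0289]), 'opening': 0.0855791948531005}
```

View pics/top0.png

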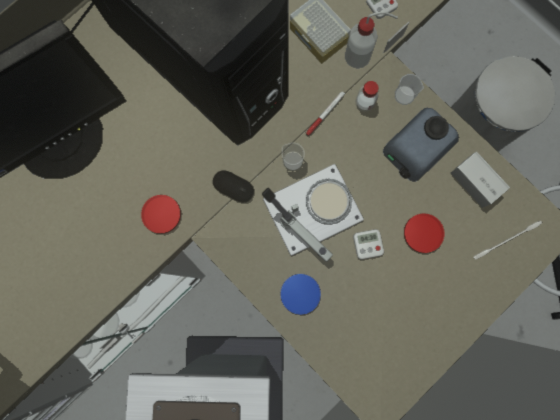

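View pics/side0.png

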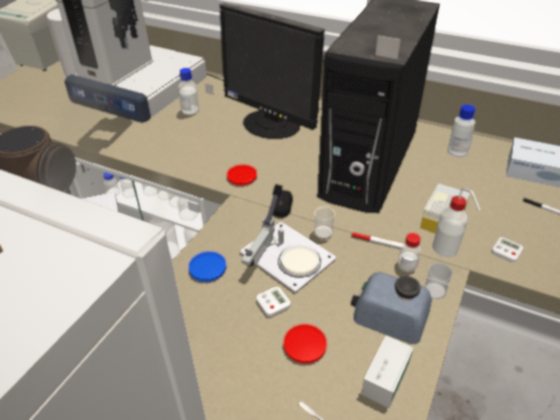

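```bash
cat > h.py <<'E'
import numpy as np, cv2
from cell import arm
np.set_printoptions(precision=4,suppress=True)
def P(n):
    p=arm.camera_params(n); return 210/np.tan(np.radians(p['fovy']/2)),p['cx'],p['cy'],np.array(p['world_to_cam'])
def ray(n,u,v):
    f,cx,cy,T=P(n); R=T[:3,:3]; o=-R.T@T[:3,3]; return o,R.T@np.array([(u-cx)/f,(v-cy)/f,1])
def onz(n,u,v,z):
    o,d=ray(n,u,v); return o+d*(z-o[2])/d[2]
def proj(n,X):
    f,cx,cy,T=P(n); c=T[:3,:3]@np.asarray(X,float)+T[:3,3]; return np.array([cx+f*c[0]/c[2],cy+f*c[1]/c[2]])
def tri(a,b):
    (o1,d1),(o2,d2)=ray('top',*a),ray('side',*b)
    s=np.linalg.lstsq(np.c_[d1,-d2],o2-o1,rcond=None)[0]
    p,q=o1+d1*s[0],o2+d2*s[1]; return (p+q)/2,np.linalg.norm(p-q)
def crop(im,x0,y0,w,h,s,name):
    c=cv2.resize(im[y0:y0+h,x0:x0+w],None,fx=s,fy=s,interpolation=cv2.INTER_CUBIC)
    for u in range((x0+9)//10*10,x0+w,20): cv2.putText(c,str(u),((u-x0)*s,10),0,.35,(255,0,0)); cv2.line(c,((u-x0)*s,12),((u-x0)*s,18),(255,0,0))
    for v in range((y0+9)//10*10,y0+h,20): cv2.putText(c,str(v),(0,(v-y0)*s+4),0,.35,(255,0,0)); cv2.line(c,(24,(v-y0)*s),(30,(v-y0)*s),(255,0,0))
    cv2.imwrite(name,c[:,:,::-1])
E
python3 - <<'E'
import cv2; from h import *
crop(cv2.imread('pics/top0.png')[:,:,::-1].copy(),250,140,140,130,5,'pics/topc0.png') if 0 else crop(cv2.imread('pics/top0.png')[:,:,::-1].copy(),250,140,150,118,5,'pics/topc0.png')
crop(cv2.imread('pics/side0.png')[:,:,::-1].copy(),220,175,140,118,5,'pics/sidec0.png')
E
```

```text
(no output)
```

View pics/topc0.png

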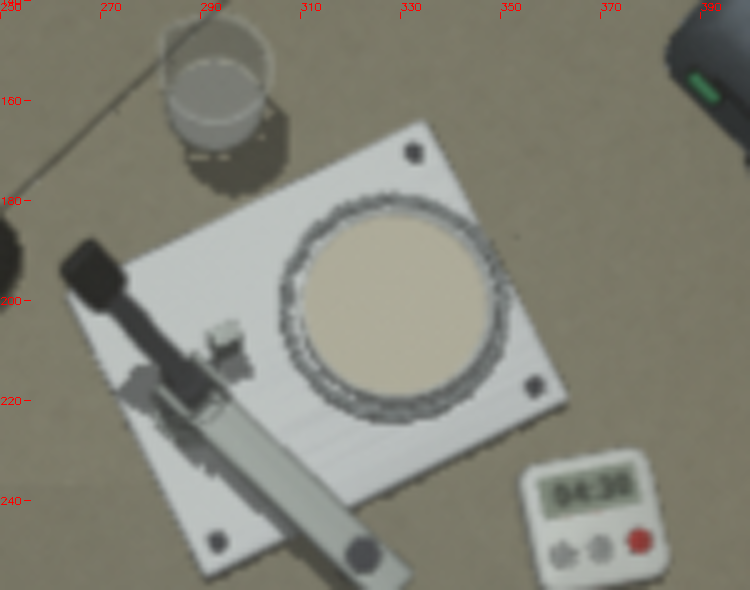

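View pics/sidec0.png

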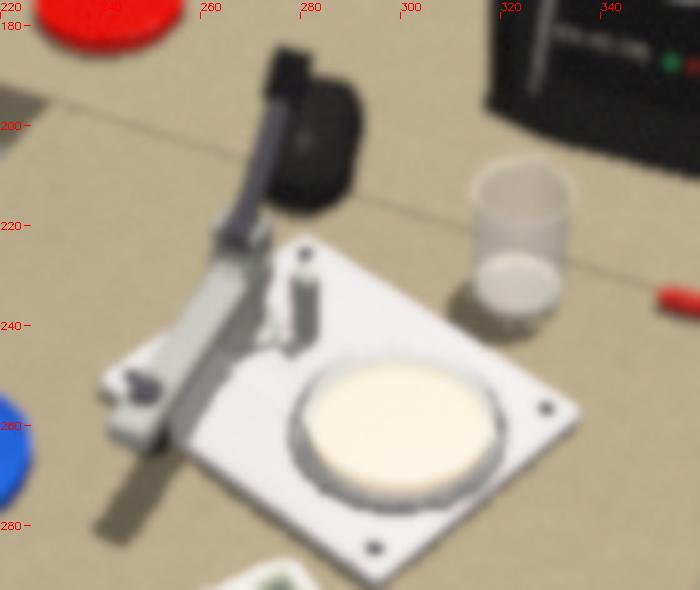

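The petri dish is cream, in the fixture at top (329,201), with the blue lid-like disc at (301,294) and the red ones at (161,214) and (424,234) being look-alikes. The close crop confirms the cream one sits in the fixture's seat. The strap's outer bolt is at top (322,251) and the lever paddle is at (269,194). The timer is at (369,244) and the beaker at (293,158).

```bash
python3 - <<'E'
from h import *
from scipy.optimize import least_squares
A,B,C=[onz('top',u,v,.012) for u,v in ((334.3,164.2),(363.5,220),(291.3,255.6))]
print(A,B,C,np.linalg.norm(A-B),np.linalg.norm(B-C))
ctr=(A+C)/2
# A:(+75,-95) B:(-75,-95) C:(-75,95)
ex1=(A-B)[:2]; ey1=(C-B)[:2]
print('ang ex',np.degrees(np.arctan2(ex1[1],ex1[0])),'ang ey-90',np.degrees(np.arctan2(ey1[1],ey1[0]))-90)
# fit with side view too: side corners far-right A(335.5,257.5) B(295,291.5) ; D (280,222)
obs=[('top',334.3,164.2,75,-95),('top',363.5,220,-75,-95),('top',291.3,255.6,-75,95),('side',336,257.3,75,-95),('side',281,222.5,75,95)]
# screws? use the dish too
def loc(p,x,y,z): c,s=np.cos(p[2]),np.sin(p[2]); return np.array([p[0]+c*x-s*y,p[1]+s*x+c*y,z])
def res(p): return np.concatenate([proj(n,loc(p,x/1e3,y/1e3,.012))-[u,v] for n,u,v,x,y in obs])
a0=np.arctan2(ex1[1],ex1[0])
r=least_squares(res,[ctr[0],ctr[1],a0]); p=r.x
print('fixture',p,np.degrees(p[2]),'res',r.fun.reshape(-1,2))
im=cv2.imread('pics/top0.png')
print('dish px pred',proj('top',loc(p,0,-.04,.027)),proj('side',loc(p,0,-.04,.027)))
post=loc(p,0,.065,.0555); print('post',post,proj('top',loc(p,0,.065,.076)),proj('side',loc(p,0,.065,.076)))
# strap angle: bolt & strap end
for n,u,v in (('top',322.5,251),('side',248,252.5)):
    e=onz(n,u,v,.066); d=(e-post)[:2]; L=np.array([[np.cos(p[2]),np.sin(p[2])],[-np.sin(p[2]),np.cos(p[2])]])@d
    print(n,'bolt local',L,np.linalg.norm(L),'strap angle',np.arctan2(-L[0],-L[1]))
# lever tip
for th in (1.0,):
  pass
print('tri tip',tri((269,194.5),(278.5,189)))
for n,u,v in (('top',369,244),): print('timer',onz(n,u,v,.018))
print('beaker bottom', onz('top',293,165,0))
np.save('fix.npy',p)
E
```

```text
[ 0.6394 -0.3012  0.012 ] [ 0.508  -0.3695  0.012 ] [ 0.4222 -0.2039  0.012 ] 0.14809525727845282 0.18644895321317356
ang ex 27.48260810223411 ang ey-90 27.380875200817073
fixture [ 0.5317 -0.2542  0.4658] 26.689696202418904 res [[ 1.8011 -0.8115]
 [ 1.4117  0.2821]
 [-0.4093  0.0727]
 [-0.4891 -1.4058]
 [-0.979  -2.5335]]
dish px pred [329.7111 200.5008] [298.2188 256.3437]
post [ 0.5025 -0.1961  0.0555] [288.4841 217.0277] [267.0698 220.9709]
top bolt local [-0.0988 -0.0354] 0.10497707199682056 strap angle 1.2263829777086763
side bolt local [-0.0995 -0.0379] 0.10648852784909299 strap angle 1.2072661499664776
tri tip (array([ 0.5441, -0.155 ,  0.1333]), np.float64(0.005196728966141093))
timer [ 0.452  -0.3811  0.018 ]
beaker bottom [ 0.6386 -0.2039  0.    ]
```

```bash
cat >> h.py <<'E'
def tgt(x,y,z,yaw=None):
    """world target, yaw of tool y (deg) -> units"""
    from scipy.spatial.transform import Rotation as Ro
    s=arm.sense(); q=s['tcp_rot']; R=Ro.from_quat(np.r_[q[1:],q[0]]).as_matrix()
    d=R.T@(np.array([x,y,z])-s['eef_pos'])/.025
    cur=np.degrees(np.arctan2(R[1,1],R[0,1])); r=0 if yaw is None else -((yaw-cur+180)%360-180)/6
    print('d',d,'roll',round(r,2),'| pos',s['eef_pos'],'yaw',round(cur,1),'tiltz',R[:,2],'q6',s['joint_positions'][5],'t',s['clock'])
E
python3 - <<'E'
from h import *
for p in ((243,143),(188,99),(100,10)): print('tower',p,onz('top',*p,0),onz('top',*p,.4))
for p in ((125,100),(0,187),(60,145)): print('mon',p,onz('top',*p,.1),onz('top',*p,.3))
tgt(.23,.48,.23)
tgt(.36,.36,.23,yaw=20)
tgt(.48,.0,.23,yaw=0)
E
```

```text
tower (243, 143) [ 0.6907 -0.0827  0.    ] [ 0.5761 -0.1226  0.4   ]
tower (188, 99) [0.7992 0.0555 0.    ] [ 0.6489 -0.0299  0.4   ]
tower (100, 10) [1.0303 0.2897 0.    ] [0.8039 0.1271 0.4   ]
mon (125, 100) [0.7571 0.1758 0.1   ] [0.6827 0.1077 0.3   ]
mon (0, 187) [0.5532 0.4374 0.1   ] [0.5154 0.3223 0.3   ]
mon (60, 145) [0.6504 0.3134 0.1   ] [0.5952 0.2206 0.3   ]
d [-0.0269 -5.6858  0.0147] roll 0 | pos [0.2907 0.6085 0.2301] yaw 64.5 tiltz [-0.0012 -0.0018 -1.    ] q6 -0.14999077949718334 t 0.1
d [-6.7884 -7.7744  0.017 ] roll 7.41 | pos [0.2907 0.6085 0.2301] yaw 64.5 tiltz [-0.0012 -0.0018 -1.    ] q6 -0.14999077949718334 t 0.1
d [-17.3284 -18.6972   0.0366] roll 10.74 | pos [0.2907 0.6085 0.2301] yaw 64.5 tiltz [-0.0012 -0.0018 -1.    ] q6 -0.14999077949718334 t 0.1
```

Call:
send_rows([
  {"x":0,"y":-1.4,"z":0,"roll":1},
  {"x":-0.3,"y":-2.8,"z":0,"roll":2},
  {"x":-1,"y":-4.2,"z":0,"roll":3},
  {"x":-2,"y":-5.2,"z":0,"roll":4},
  {"x":-3.2,"y":-6.1,"z":0,"roll":5},
], claw=1, force=40)

```text
clock: 0.52
eef_pos: [0.2955, 0.4348, 0.2295]
tcp_rot: [-0.0, 0.467, 0.884, -0.002]
contact_force: [0.6, 0.3, -0.2]
opening: 0.0255
```

```bash
python3 -c "
from h import *
tgt(.36,.36,.23,20);tgt(.45,.18,.23,0)"
```

```text
d [-3.9237  0.4439 -0.0168] roll 2.38 | pos [0.2955 0.4348 0.2295] yaw 34.3 tiltz [-0.0024 -0.0027 -1.    ] q6 0.18207074168203002 t 0.5167
d [-11.9002  -0.6406  -0.0058] roll 5.72 | pos [0.2955 0.4348 0.2295] yaw 34.3 tiltz [-0.0024 -0.0027 -1.    ] q6 0.18207074168203002 t 0.5167
```

Call:
send_rows([
  {"x":-1.4,"y":0.1,"z":0,"roll":1},
  {"x":-2.8,"y":0.3,"z":0,"roll":2},
  {"x":-4.2,"y":0.4,"z":0,"roll":3},
  {"x":-5.7,"y":0.3,"z":0,"roll":4},
  {"x":-7.2,"y":0.1,"z":0,"roll":4.8},
])

```text
clock: 0.93
eef_pos: [0.3997, 0.286, 0.2294]
tcp_rot: [-0.0, 0.674, 0.739, -0.002]
contact_force: [0.0, 0.1, 0.1]
opening: 0.0002
```

```bash
python3 -c "
from h import *
tgt(.45,.18,.23,0);tgt(.47,0,.23,-20)"
```

```text
d [-4.4046  1.6176 -0.0188] roll 0.87 | pos [0.3997 0.286  0.2294] yaw 5.2 tiltz [-0.0027 -0.0029 -1.    ] q6 0.3239835461895795 t 0.9333
d [-11.6475   1.7557  -0.0003] roll 4.21 | pos [0.3997 0.286  0.2294] yaw 5.2 tiltz [-0.0027 -0.0029 -1.    ] q6 0.3239835461895795 t 0.9333
```

Call:
send_rows([
  {"x":-1.4,"y":0.5,"z":0,"roll":0.6},
  {"x":-2.9,"y":1.0,"z":0,"roll":1.2},
  {"x":-4.4,"y":1.5,"z":0,"roll":2},
  {"x":-6,"y":1.6,"z":0,"roll":2.8},
  {"x":-7.5,"y":1.7,"z":0,"roll":3.5},
])

```text
clock: 1.35
eef_pos: [0.4592, 0.1011, 0.2294]
tcp_rot: [0.0, 0.799, 0.602, -0.002]
contact_force: [0.1, 0.3, -0.7]
opening: -0.0
```

```bash
python3 -c "
from h import *
tgt(.47,0,.22,-20);tgt(.395,-.24,.22,-42)"
```

```text
d [-3.7657  1.5318  0.386 ] roll 0.67 | pos [0.4592 0.1011 0.2294] yaw -16.0 tiltz [-0.0031 -0.003  -1.    ] q6 0.2821177146129197 t 1.35
d [-13.8207   1.2929   0.4243] roll 4.33 | pos [0.4592 0.1011 0.2294] yaw -16.0 tiltz [-0.0031 -0.003  -1.    ] q6 0.2821177146129197 t 1.35
```

Call:
send_rows([
  {"x":-1.5,"y":0.5,"z":0.1,"roll":0.6},
  {"x":-3,"y":1.0,"z":0.1,"roll":1.2},
  {"x":-4.6,"y":1.3,"z":0.2,"roll":1.8},
  {"x":-6.2,"y":1.5,"z":0.3,"roll":2.4},
  {"x":-7.7,"y":1.6,"z":0.4,"roll":3},
])

```text
clock: 1.77
eef_pos: [0.4439, -0.097, 0.2197]
tcp_rot: [0.001, 0.884, 0.468, -0.002]
contact_force: [0.9, -0.1, -0.5]
opening: 0.0002
```

```bash
python3 -c "
from h import *
tgt(.395,-.24,.22,-42);tgt(.395,-.24,.043,-42)"
```

```text
d [-5.8285  1.5969  0.011 ] roll 1.3 | pos [ 0.4439 -0.097   0.2197] yaw -34.2 tiltz [-0.0033 -0.0031 -1.    ] q6 0.16128849411592727 t 1.7667
d [-5.7974  1.6037  7.0909] roll 1.3 | pos [ 0.4439 -0.097   0.2197] yaw -34.2 tiltz [-0.0033 -0.0031 -1.    ] q6 0.16128849411592727 t 1.7667
```

Call:
send_rows([
  {"x":-1.5,"y":0.4,"z":0,"roll":0.4},
  {"x":-3,"y":0.8,"z":0,"roll":0.8},
  {"x":-4.5,"y":1.2,"z":0,"roll":1.2},
  {"x":-5.8,"y":1.6,"z":0,"roll":1.3},
  {"x":-5.8,"y":1.6,"z":0.5,"roll":1.3},
])

```text
clock: 2.18
eef_pos: [0.3948, -0.2454, 0.2102]
tcp_rot: [0.004, 0.915, 0.404, -0.002]
contact_force: [0.5, 0.3, -0.3]
opening: 0.0003
```

```bash
python3 -c "
from h import *
tgt(.395,-.24,.1,-42)
for n in ('top','side'):
    im=arm.read_camera(n); cv2.imwrite(f'pics/{n}1.png',im[:,:,::-1]); crop(im.copy(),230,140,150,150,4,f'pics/{n}c1.png')
X=arm.sense()['eef_pos']; print(proj('top',X),proj('side',X))
"
```

```text
d [ 0.193  -0.1667  4.4054] roll -0.06 | pos [ 0.3948 -0.2454  0.2102] yaw -42.4 tiltz [-0.0001 -0.009  -1.    ] q6 -0.02963067092155734 t 2.1833
[309.8467 264.1556] [223.8701 200.5271]
```

View pics/topc1.png

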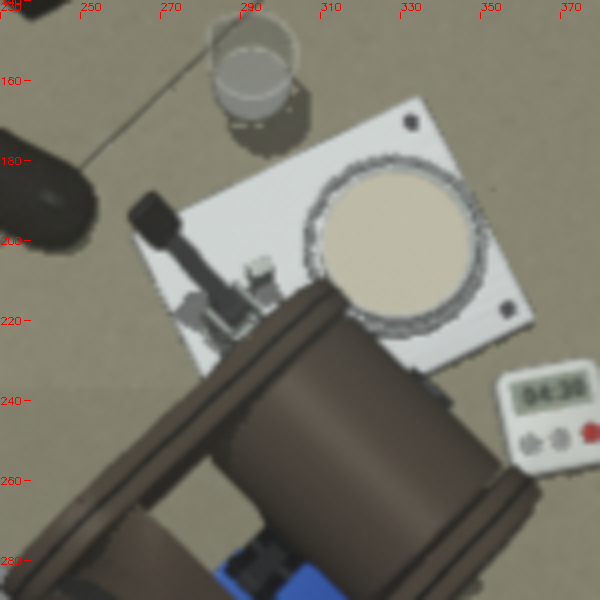

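View pics/sidec1.png

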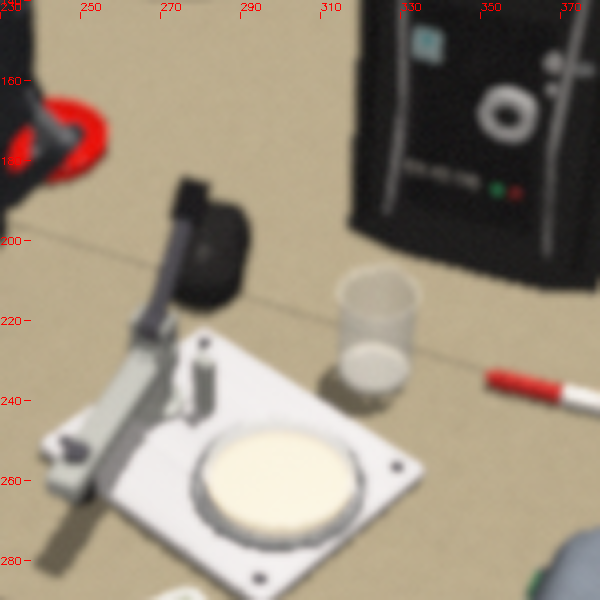

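The top crop shows the forearm hiding the strap, with the lever still at (268,193). In the side crop the strap runs from (268,222) to (247,262), and the fingers are just left of it, off the crop.

```bash
python3 -c "
from h import *
crop(cv2.imread('pics/side1.png')[:,:,::-1].copy(),140,110,170,170,3,'pics/sided1.png')"
```

```text
(no output)
```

View pics/sided1.png

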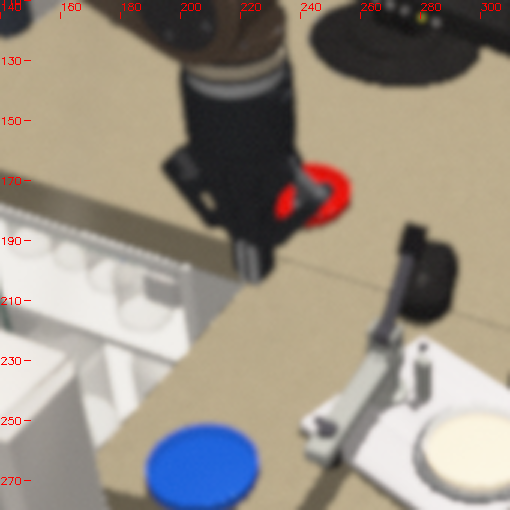

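Call:
send_rows([
  {"x":0,"y":-0.1,"z":1.4,"roll":0},
  {"x":0,"y":-0.1,"z":2.8,"roll":0},
  {"x":0,"y":-0.1,"z":4.2,"roll":0},
  {"x":0,"y":-0.1,"z":5.6,"roll":0},
  {"x":0,"y":-0.1,"z":6.5,"roll":0},
])

```text
clock: 2.7
eef_pos: [0.3896, -0.2354, 0.04]
tcp_rot: [-0.004, 0.914, 0.406, -0.004]
contact_force: [-1.0, 0.7, 0.0]
opening: 0.0
```

```bash
python3 -c "
from h import *
tgt(.395,-.24,.046,-42)
for n in ('side',):
    im=arm.read_camera(n); cv2.imwrite(f'pics/{n}2.png',im[:,:,::-1]); crop(im.copy(),180,170,150,150,4,f'pics/{n}c2.png')
"
```

```text
d [ 0.0079  0.2812 -0.2416] roll -0.01 | pos [ 0.3896 -0.2354  0.04  ] yaw -42.1 tiltz [-0.0098  0.0037 -0.9999] q6 -0.026882923925451222 t 2.7
```

View pics/sidec2.png

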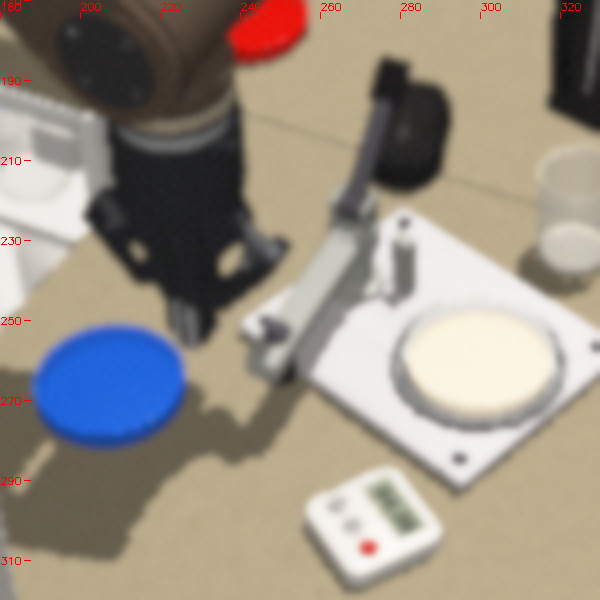

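```bash
cat >> h.py <<'E'
FIX=np.array([.5315,-.2535,np.radians(27.1)])
def wl(x,y):
    c,s=np.cos(FIX[2]),np.sin(FIX[2]); return np.array([FIX[0]+c*x-s*y,FIX[1]+s*x+c*y])
def arc(phi,r=.100,off=.0255,z=.046):
    d=np.array([-np.sin(phi),-np.cos(phi)]); n=np.array([np.cos(phi),-np.sin(phi)])
    l=np.array([0,.065])+r*d-off*n; w=wl(*l); tgt(w[0],w[1],z,27.1-np.degrees(phi))
def locpos():
    s=arm.sense(); w=s['eef_pos'][:2]-FIX[:2]; c,sn=np.cos(FIX[2]),np.sin(FIX[2])
    print('local',c*w[0]+sn*w[1],-sn*w[0]+c*w[1],'F',s['contact_force'])
E
python3 -c "
from h import *
for p in (1.35,1.21,1.1,1.0,.9,.8): print(p); arc(p)
print(wl(0,.065))"
```

```text
1.35
d [ 0.3784  0.7995 -0.3907] roll 1.36 | pos [ 0.3874 -0.2335  0.0366] yaw -42.1 tiltz [-0.0149  0.0086 -0.9999] q6 -0.026926960061514765 t 2.75
1.21
d [ 0.1955  1.3472 -0.3993] roll 0.02 | pos [ 0.3874 -0.2335  0.0366] yaw -42.1 tiltz [-0.0149  0.0086 -0.9999] q6 -0.026926960061514765 t 2.75
1.1
d [ 0.1067  1.7922 -0.4065] roll -1.03 | pos [ 0.3874 -0.2335  0.0366] yaw -42.1 tiltz [-0.0149  0.0086 -0.9999] q6 -0.026926960061514765 t 2.75
1.0
d [ 0.0687  2.203  -0.4133] roll -1.98 | pos [ 0.3874 -0.2335  0.0366] yaw -42.1 tiltz [-0.0149  0.0086 -0.9999] q6 -0.026926960061514765 t 2.75
0.9
d [ 0.0719  2.6156 -0.4202] roll -2.94 | pos [ 0.3874 -0.2335  0.0366] yaw -42.1 tiltz [-0.0149  0.0086 -0.9999] q6 -0.026926960061514765 t 2.75
0.8
d [ 0.1164  3.0257 -0.4273] roll -3.89 | pos [ 0.3874 -0.2335  0.0366] yaw -42.1 tiltz [-0.0149  0.0086 -0.9999] q6 -0.026926960061514765 t 2.75
[ 0.5019 -0.1956]
```

Call:
send_rows([
  {"x":0.2,"y":0.5,"z":-0.3,"roll":0},
  {"x":0.2,"y":1.0,"z":-0.4,"roll":0},
  {"x":0.2,"y":1.35,"z":-0.4,"roll":0},
  {"x":0.1,"y":1.6,"z":-0.4,"roll":-0.5},
  {"x":0.1,"y":1.8,"z":-0.4,"roll":-1},
])

```text
clock: 3.17
eef_pos: [0.4234, -0.262, 0.0469]
tcp_rot: [-0.007, 0.89, 0.455, -0.005]
contact_force: [-1.8, 0.4, 0.4]
opening: -0.0002
```

```bash
python3 -c "
from h import *
locpos()
for p in (1.1,1.0,.9,.8,.7): print(p); arc(p)"
```

```text
local -0.10012943041060979 0.04166450128415387 F [-1.8142  0.3916  0.3979]
1.1
d [-0.007  -0.0345  0.036 ] roll 0.01 | pos [ 0.4234 -0.262   0.0469] yaw -35.9 tiltz [-0.0151  0.0083 -0.9999] q6 -0.12653448043872548 t 3.1667
1.0
d [-0.0893  0.3698  0.0293] roll -0.95 | pos [ 0.4234 -0.262   0.0469] yaw -35.9 tiltz [-0.0151  0.0083 -0.9999] q6 -0.12653448043872548 t 3.1667
0.9
d [-0.1308  0.7802  0.0224] roll -1.9 | pos [ 0.4234 -0.262   0.0469] yaw -35.9 tiltz [-0.0151  0.0083 -0.9999] q6 -0.12653448043872548 t 3.1667
0.8
d [-0.1311  1.1928  0.0153] roll -2.85 | pos [ 0.4234 -0.262   0.0469] yaw -35.9 tiltz [-0.0151  0.0083 -0.9999] q6 -0.12653448043872548 t 3.1667
0.7
d [-0.0902  1.6033  0.0082] roll -3.81 | pos [ 0.4234 -0.262   0.0469] yaw -35.9 tiltz [-0.0151  0.0083 -0.9999] q6 -0.12653448043872548 t 3.1667
```

Call:
send_rows([
  {"x":0,"y":0.2,"z":0,"roll":-0.5},
  {"x":-0.1,"y":0.4,"z":0,"roll":-1},
  {"x":-0.1,"y":0.6,"z":0,"roll":-1.5},
  {"x":-0.1,"y":0.8,"z":0,"roll":-1.9},
  {"x":-0.1,"y":1.0,"z":0,"roll":-2.4},
])

```text
clock: 3.58
eef_pos: [0.4426, -0.2786, 0.0475]
tcp_rot: [-0.008, 0.825, 0.564, -0.004]
contact_force: [-1.8, -0.9, 0.5]
opening: 0.0001
```

```bash
python3 -c "
from h import *
locpos()
for p in (.8,.7,.6,.5): print(p); arc(p)
for n in ('side',):
    im=arm.read_camera(n); cv2.imwrite(f'pics/{n}3.png',im[:,:,::-1]); crop(im.copy(),180,170,150,150,4,f'pics/{n}c3.png')
"
```

```text
local -0.09057519132490302 0.018107049658421626 F [-1.8423 -0.9126  0.4609]
0.8
d [-0.0872  0.1636  0.055 ] roll -0.42 | pos [ 0.4426 -0.2786  0.0475] yaw -21.3 tiltz [-0.0156  0.0078 -0.9998] q6 -0.3784682219661078 t 3.5833
0.7
d [-0.1511  0.5712  0.0478] roll -1.38 | pos [ 0.4426 -0.2786  0.0475] yaw -21.3 tiltz [-0.0156  0.0078 -0.9998] q6 -0.3784682219661078 t 3.5833
0.6
d [-0.174   0.9831  0.0406] roll -2.33 | pos [ 0.4426 -0.2786  0.0475] yaw -21.3 tiltz [-0.0156  0.0078 -0.9998] q6 -0.3784682219661078 t 3.5833
0.5
d [-0.1557  1.3953  0.0335] roll -3.29 | pos [ 0.4426 -0.2786  0.0475] yaw -21.3 tiltz [-0.0156  0.0078 -0.9998] q6 -0.3784682219661078 t 3.5833
```

View pics/sidec3.png

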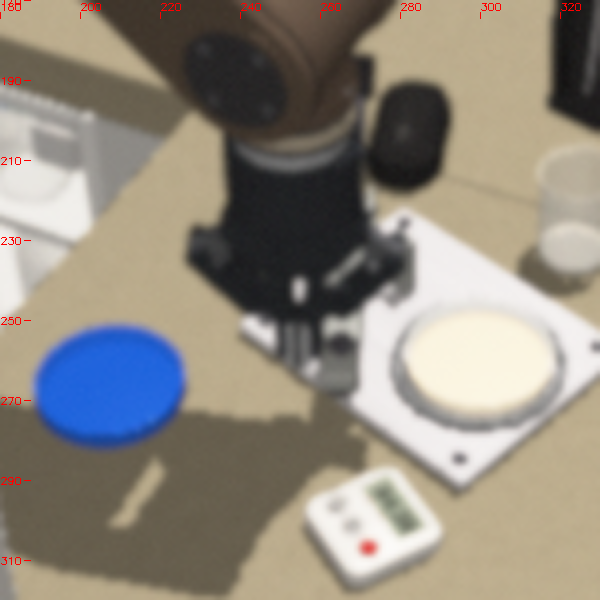

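The fingers' back touches the strap near its end (side 258,255), and the strap has swung with its end now at (264,262).

Call:
send_rows([
  {"x":-0.1,"y":0.2,"z":0,"roll":-0.5},
  {"x":-0.1,"y":0.4,"z":0,"roll":-1},
  {"x":-0.2,"y":0.6,"z":0,"roll":-1.4},
  {"x":-0.2,"y":0.8,"z":0,"roll":-1.9},
  {"x":-0.2,"y":1.0,"z":0,"roll":-2.4},
])

```text
clock: 4.05
eef_pos: [0.4653, -0.293, 0.0481]
tcp_rot: [-0.007, 0.747, 0.665, -0.003]
contact_force: [-1.6, -1.0, 0.5]
opening: 0.0
```

```bash
python3 -c "
from h import *
locpos()
for p in (.6,.5,.4,.3): print(p); arc(p)
"
```

```text
local -0.07691051616047972 -0.004964522319337441 F [-1.5582 -0.9634  0.4746]
0.6
d [ 0.0471 -0.0593  0.0863] roll 0.11 | pos [ 0.4653 -0.293   0.0481] yaw -6.6 tiltz [-0.0143  0.0064 -0.9999] q6 -0.6244193092200582 t 4.05
0.5
d [-0.0392  0.3441  0.0799] roll -0.85 | pos [ 0.4653 -0.293   0.0481] yaw -6.6 tiltz [-0.0143  0.0064 -0.9999] q6 -0.6244193092200582 t 4.05
0.4
d [-0.0849  0.7542  0.0735] roll -1.8 | pos [ 0.4653 -0.293   0.0481] yaw -6.6 tiltz [-0.0143  0.0064 -0.9999] q6 -0.6244193092200582 t 4.05
0.3
d [-0.0893  1.1667  0.0673] roll -2.76 | pos [ 0.4653 -0.293   0.0481] yaw -6.6 tiltz [-0.0143  0.0064 -0.9999] q6 -0.6244193092200582 t 4.05
```

Call:
send_rows([
  {"x":0,"y":0.25,"z":0.1,"roll":-0.6},
  {"x":-0.1,"y":0.5,"z":0.1,"roll":-1.2},
  {"x":-0.1,"y":0.75,"z":0.1,"roll":-1.8},
  {"x":-0.1,"y":1.0,"z":0.1,"roll":-2.4},
  {"x":-0.1,"y":1.2,"z":0.1,"roll":-2.8},
])

```text
clock: 4.47
eef_pos: [0.4954, -0.2988, 0.046]
tcp_rot: [-0.007, 0.641, 0.768, -0.002]
contact_force: [-1.7, -1.0, 1.4]
opening: 0.0001
```

```bash
python3 -c "
from h import *
locpos()
for p in (.3,.2,.1,0,-.05): print(p); arc(p)
"
```

```text
local -0.05277710924739834 -0.023838462227877 F [-1.6623 -1.0256  1.3578]
0.3
d [ 0.0191 -0.0532  0.0016] roll 0.07 | pos [ 0.4954 -0.2988  0.046 ] yaw 10.3 tiltz [-0.0144  0.0059 -0.9999] q6 -0.8920548191423171 t 4.4667
0.2
d [-0.0656  0.3506 -0.0044] roll -0.89 | pos [ 0.4954 -0.2988  0.046 ] yaw 10.3 tiltz [-0.0144  0.0059 -0.9999] q6 -0.8920548191423171 t 4.4667
0.1
d [-0.1096  0.7608 -0.0101] roll -1.84 | pos [ 0.4954 -0.2988  0.046 ] yaw 10.3 tiltz [-0.0144  0.0059 -0.9999] q6 -0.8920548191423171 t 4.4667
0
d [-0.1123  1.1734 -0.0156] roll -2.8 | pos [ 0.4954 -0.2988  0.046 ] yaw 10.3 tiltz [-0.0144  0.0059 -0.9999] q6 -0.8920548191423171 t 4.4667
-0.05
d [-0.0982  1.3793 -0.0182] roll -3.27 | pos [ 0.4954 -0.2988  0.046 ] yaw 10.3 tiltz [-0.0144  0.0059 -0.9999] q6 -0.8920548191423171 t 4.4667
```

Now more slowly towards the stop.

Call:
send_rows([
  {"x":0,"y":0.2,"z":0,"roll":-0.6},
  {"x":-0.1,"y":0.4,"z":0,"roll":-1.1},
  {"x":-0.1,"y":0.6,"z":0,"roll":-1.6},
  {"x":-0.1,"y":0.8,"z":0,"roll":-2},
  {"x":-0.1,"y":0.9,"z":0,"roll":-2.3},
])

```text
clock: 4.88
eef_pos: [0.5188, -0.2972, 0.0467]
tcp_rot: [-0.007, 0.543, 0.84, -0.002]
contact_force: [-0.6, -1.3, 0.2]
opening: 0.0001
```

```bash
python3 -c "
from h import *
locpos()
for p in (.1,0,-.05): print(p); arc(p)
"
```

```text
local -0.03120829503839434 -0.03308906430113299 F [-0.6253 -1.2974  0.2369]
0.1
d [ 0.0367 -0.1677  0.0303] roll 0.48 | pos [ 0.5188 -0.2972  0.0467] yaw 24.2 tiltz [-0.0138  0.0047 -0.9999] q6 -1.106709408170754 t 4.8833
0
d [-0.0652  0.2322  0.0251] roll -0.48 | pos [ 0.5188 -0.2972  0.0467] yaw 24.2 tiltz [-0.0138  0.0047 -0.9999] q6 -1.106709408170754 t 4.8833
-0.05
d [-0.101   0.4354  0.0225] roll -0.96 | pos [ 0.5188 -0.2972  0.0467] yaw 24.2 tiltz [-0.0138  0.0047 -0.9999] q6 -1.106709408170754 t 4.8833
```

Call:
send_rows([
  {"x":0,"y":0.1,"z":0,"roll":-0.3},
  {"x":0,"y":0.2,"z":0,"roll":-0.5},
  {"x":-0.1,"y":0.3,"z":0,"roll":-0.5},
])

```text
clock: 5.13
eef_pos: [0.5269, -0.2958, 0.0472]
tcp_rot: [-0.007, 0.521, 0.854, -0.002]
contact_force: [-1.1, -0.4, 0.1]
opening: -0.0001
```

```bash
python3 -c "
from h import *
locpos()
for n in ('side','top'):
    im=arm.read_camera(n); cv2.imwrite(f'pics/{n}4.png',im[:,:,::-1]); crop(im.copy(),230,170,150,120,5,f'pics/{n}c4.png')
"
```

```text
local -0.02336862411524125 -0.03552245172750956 F [-1.1399 -0.3913  0.0827]
```

View pics/sidec4.png

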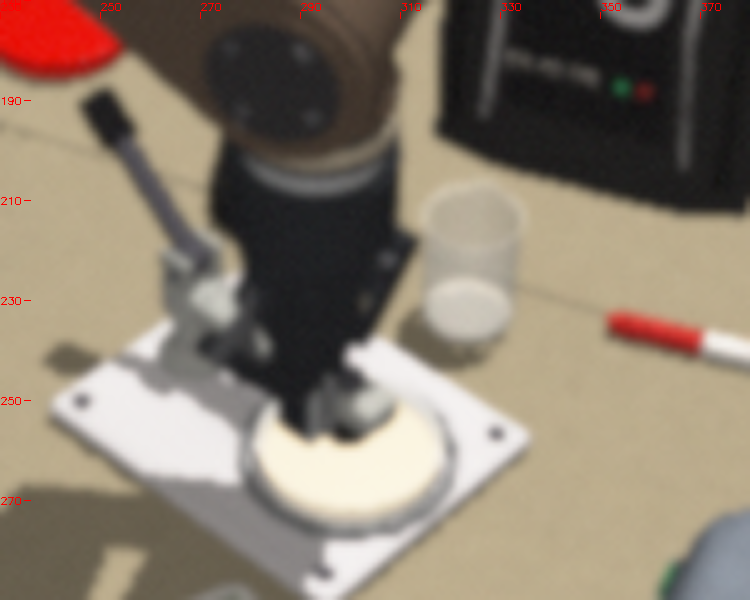

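The strap is nearly over the dish (its end is at side (304,250)). The force is still only about 1 N, so the stop has not been reached.

Call:
send_rows([
  {"x":0,"y":0.1,"z":0,"roll":0},
  {"x":0,"y":0.2,"z":0,"roll":0},
  {"x":0,"y":0.3,"z":0,"roll":0},
])

```text
clock: 5.48
eef_pos: [0.5281, -0.2959, 0.0471]
tcp_rot: [-0.013, 0.519, 0.855, -0.008]
contact_force: [-24.8, -11.7, 8.9]
opening: 0.0001
```

```bash
python3 -c "
from h import *
locpos()"
```

```text
local -0.02230339836180252 -0.03616829746178394 F [-24.8266 -11.748    8.9021]
```

The force rose to 27 N with no further travel, so the strap is against its stop. Backing off and rising.

Call:
send_rows([
  {"x":0,"y":-0.4,"z":0,"roll":0},
  {"x":0,"y":-1,"z":0,"roll":0},
  {"x":0,"y":-1.5,"z":-0.8,"roll":0},
  {"x":0,"y":-1.5,"z":-2.2,"roll":0},
  {"x":0,"y":-1.5,"z":-3.6,"roll":0},
])

```text
clock: 5.9
eef_pos: [0.4956, -0.3125, 0.1371]
tcp_rot: [-0.014, 0.52, 0.854, -0.007]
contact_force: [0.2, -0.2, 0.9]
opening: 0.0004
```

Call:
send_rows([
  {"x":0,"y":0,"z":-1.5,"roll":0},
  {"x":0,"y":0,"z":-2.5,"roll":0},
  {"x":0,"y":0,"z":-2.5,"roll":0},
])

```text
clock: 6.15
eef_pos: [0.5004, -0.3152, 0.2077]
tcp_rot: [-0.007, 0.52, 0.854, -0.007]
contact_force: [0.8, -0.0, 1.1]
opening: 0.0001
```

```bash
python3 -c "
from h import *
locpos()
for n in ('side','top'):
    im=arm.read_camera(n); cv2.imwrite(f'pics/{n}5.png',im[:,:,::-1]); crop(im.copy(),230,170,150,120,5,f'pics/{n}c5.png')
"
```

```text
local -0.05578823594993368 -0.04081264301685719 F [ 0.8264 -0.0344  1.0729]
```

View pics/sidec5.png

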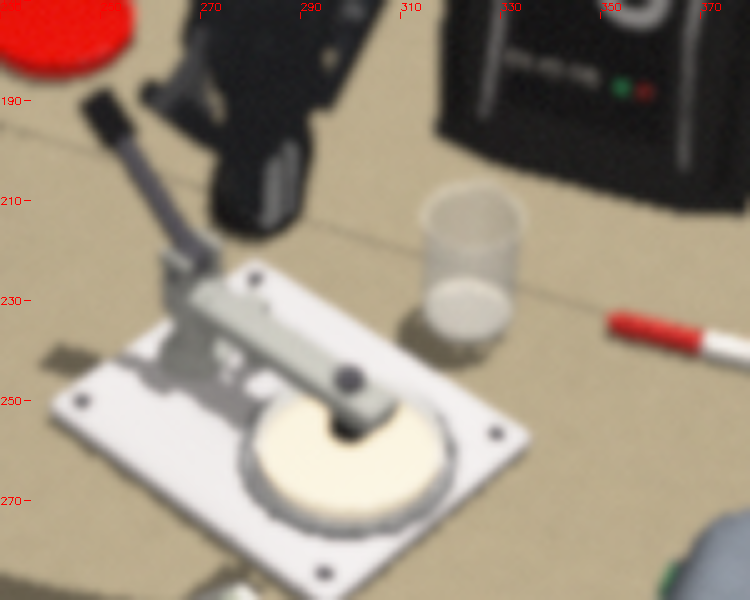

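View pics/topc5.png

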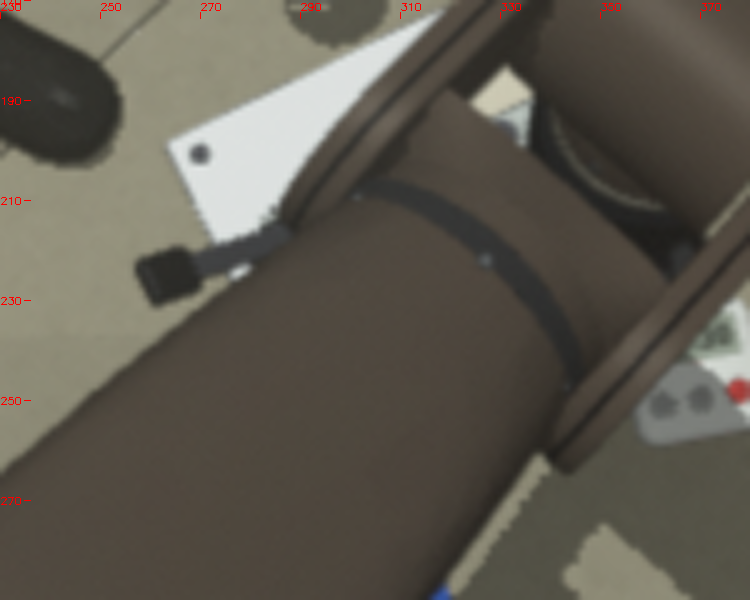

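The strap now lies over the dish with its bolt at side (298,246) and the foot above the dish. The lever's paddle is at side (251,193) and top (264,225), still raised.

```bash
python3 -c "
from h import *
L=lambda w:np.array([[np.cos(FIX[2]),np.sin(FIX[2])],[-np.sin(FIX[2]),np.cos(FIX[2])]])@(np.asarray(w)[:2]-FIX[:2])
print('bolt local',L(onz('side',298,246,.066)),'post side pred',proj('side',[*wl(0,.065),.076]))
X,e=tri((264,225),(250.7,193.5)); print('paddle',X,e,L(X))
print('D top',L(onz('top',263.5,198.5,.012)))
for n,u,v in (('C',240.5,251.5),('D',280.7,222),('A',336,257)): print(n,L(onz('side',u,v,.012)))
for r in (.060,.068):
  w=wl(0,.065+r); print(r,w); tgt(w[0],w[1],.2,27.1)
"
```

```text
bolt local [-0.0041 -0.0427] post side pred [266.7601 220.9056]
paddle [ 0.4777 -0.1458  0.1307] 0.0012840821815541161 [0.0012 0.1204]
D top [0.0735 0.094 ]
C [-0.0755  0.0837]
D [0.071  0.0869]
A [ 0.0721 -0.0995]
0.06 [ 0.4746 -0.1422]
d [6.5057 2.3055 0.0871] roll 0.04 | pos [ 0.498  -0.3132  0.2012] yaw 27.3 tiltz [-0.0283  0.0019 -0.9996] q6 -1.196350158608628 t 6.25
0.068 [ 0.4709 -0.1351]
d [6.8257 2.3067 0.0918] roll 0.04 | pos [ 0.498  -0.3132  0.2012] yaw 27.3 tiltz [-0.0283  0.0019 -0.9996] q6 -1.196350158608628 t 6.25
```

Call:
send_rows([
  {"x":1.4,"y":0.4,"z":0,"roll":0},
  {"x":2.8,"y":0.9,"z":0,"roll":0},
  {"x":4.2,"y":1.4,"z":0,"roll":0},
  {"x":5.6,"y":2,"z":0,"roll":0},
  {"x":6.5,"y":2.3,"z":0.1,"roll":0},
])

```text
clock: 6.67
eef_pos: [0.4728, -0.139, 0.1973]
tcp_rot: [-0.015, 0.52, 0.854, -0.006]
contact_force: [-0.2, -0.2, 0.6]
opening: 0.0001
```

Call:
send_rows([
  {"x":0,"y":0,"z":0,"roll":0},
  {"x":0,"y":0,"z":0,"roll":0},
])

```text
clock: 6.83
eef_pos: [0.4712, -0.1372, 0.1947]
tcp_rot: [-0.017, 0.519, 0.855, -0.006]
contact_force: [0.1, -0.4, 0.3]
opening: 0.0002
```

```bash
python3 -c "
from h import *
locpos()
for n in ('side',):
    im=arm.read_camera(n); cv2.imwrite(f'pics/{n}6.png',im[:,:,::-1]); crop(im.copy(),190,140,150,140,4,f'pics/{n}c6.png')
for r,z in ((.060,.155),(.06,.145),(.066,.13),(.073,.11),(.078,.088)):
  w=wl(0,.065+r); tgt(w[0],w[1],z,27.1)
"
```

```text
local -0.0006482343296142015 0.1310142314843386 F [ 0.0721 -0.412   0.2631]
d [-0.216   0.0705  1.6122] roll 0.05 | pos [ 0.4719 -0.1385  0.1954] yaw 27.4 tiltz [-0.0339  0.0064 -0.9994] q6 -0.9610936817069682 t 6.8833
d [-0.2245  0.0813  2.0119] roll 0.05 | pos [ 0.4719 -0.1385  0.1954] yaw 27.4 tiltz [-0.0339  0.0064 -0.9994] q6 -0.9610936817069682 t 6.8833
d [0.0027 0.099  2.6167] roll 0.05 | pos [ 0.4719 -0.1385  0.1954] yaw 27.4 tiltz [-0.0339  0.0064 -0.9994] q6 -0.9610936817069682 t 6.8833
d [0.2656 0.1223 3.4221] roll 0.05 | pos [ 0.4719 -0.1385  0.1954] yaw 27.4 tiltz [-0.0339  0.0064 -0.9994] q6 -0.9610936817069682 t 6.8833
d [0.4469 0.1474 4.3058] roll 0.05 | pos [ 0.4719 -0.1385  0.1954] yaw 27.4 tiltz [-0.0339  0.0064 -0.9994] q6 -0.9610936817069682 t 6.8833
```

View pics/sidec6.png

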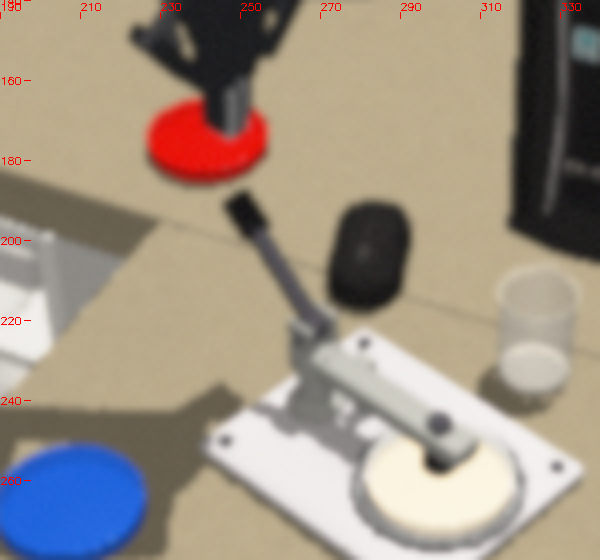

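The fingertips (side 246,172) are right above the raised paddle (248,190). Pushing down along its arc.

Call:
send_rows([
  {"x":-0.2,"y":0.1,"z":0.7,"roll":0},
  {"x":-0.2,"y":0.1,"z":1.3,"roll":0},
  {"x":-0.2,"y":0.1,"z":1.7,"roll":0},
  {"x":-0.2,"y":0.1,"z":2.0,"roll":0},
  {"x":-0.1,"y":0.1,"z":2.3,"roll":0},
])

```text
clock: 7.3
eef_pos: [0.4737, -0.1403, 0.1377]
tcp_rot: [-0.016, 0.52, 0.854, -0.006]
contact_force: [0.2, -0.1, 2.2]
opening: 0.0004
```

```bash
python3 -c "
from h import *
locpos()
im=arm.read_camera('side'); crop(im.copy(),190,140,150,140,4,f'pics/sidec7.png')
for r,z in ((.066,.13),(.073,.11),(.078,.088)):
  w=wl(0,.065+r); tgt(w[0],w[1],z,27.1)
"
```

```text
local 8.082675778497278e-05 0.1270741030502237 F [ 0.1971 -0.0698  2.1731]
d [0.1079 0.0214 0.2455] roll 0.04 | pos [ 0.4728 -0.1396  0.1361] yaw 27.3 tiltz [-0.0351  0.0071 -0.9994] q6 -0.9594785360683954 t 7.35
d [0.3698 0.045  1.0512] roll 0.04 | pos [ 0.4728 -0.1396  0.1361] yaw 27.3 tiltz [-0.0351  0.0071 -0.9994] q6 -0.9594785360683954 t 7.35
d [0.55   0.0704 1.9351] roll 0.04 | pos [ 0.4728 -0.1396  0.1361] yaw 27.3 tiltz [-0.0351  0.0071 -0.9994] q6 -0.9594785360683954 t 7.35
```

View pics/sidec7.png

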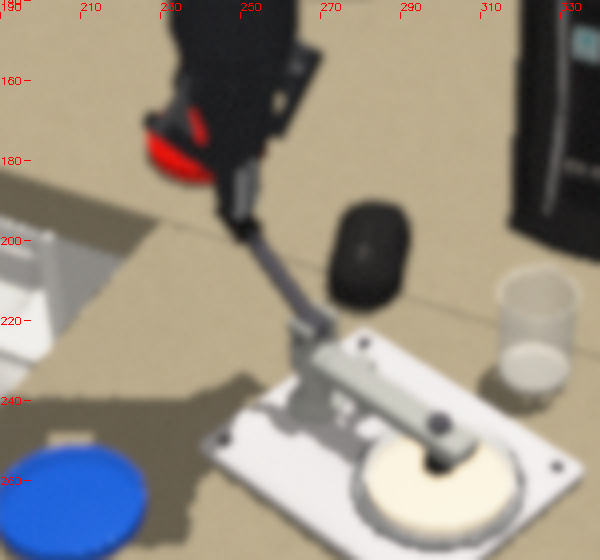

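The fingertips rest on the paddle (side 249,195) with about 2 N, and the lever is starting down. I'll keep going.

Call:
send_rows([
  {"x":0.1,"y":0,"z":0.3,"roll":0},
  {"x":0.2,"y":0,"z":0.6,"roll":0},
  {"x":0.3,"y":0,"z":0.9,"roll":0},
  {"x":0.4,"y":0,"z":1.2,"roll":0},
  {"x":0.5,"y":0.1,"z":1.5,"roll":0},
])

```text
clock: 7.77
eef_pos: [0.4674, -0.127, 0.098]
tcp_rot: [-0.017, 0.52, 0.854, -0.007]
contact_force: [-0.9, -0.7, 2.0]
opening: -0.0002
```

```bash
python3 -c "
from h import *
locpos()
for r,z in ((.078,.088),):
  w=wl(0,.065+r); tgt(w[0],w[1],z,27.1)
"
```

```text
local 0.0005543948467482337 0.14183700969592156 F [-0.9165 -0.6974  1.9832]
d [ 0.0377 -0.0103  0.4023] roll 0.05 | pos [ 0.4674 -0.127   0.098 ] yaw 27.4 tiltz [-0.0361  0.0065 -0.9993] q6 -0.9402538555999916 t 7.7667
```

Call:
send_rows([
  {"x":0,"y":0,"z":0.2,"roll":0},
  {"x":0,"y":0,"z":0.35,"roll":0},
  {"x":0,"y":0,"z":0.45,"roll":0},
  {"x":0,"y":0,"z":0.5,"roll":0},
])

```text
clock: 8.1
eef_pos: [0.4667, -0.1261, 0.0868]
tcp_rot: [-0.019, 0.52, 0.854, -0.006]
contact_force: [-5.8, 6.4, 18.1]
opening: -0.0003
```

```bash
python3 -c "
from h import *
locpos();print(arm.sense()['eef_pos'])
"
```

```text
local 0.0003914969106997082 0.14292701500260946 F [-5.7747  6.3534 18.0607]
[ 0.4667 -0.1261  0.0868]
```

Call:
send_rows([
  {"x":0,"y":0,"z":0.1,"roll":0},
  {"x":0,"y":0,"z":0.2,"roll":0},
  {"x":0,"y":0,"z":0.2,"roll":0},
])

```text
clock: 8.35
eef_pos: [0.4676, -0.1257, 0.0864]
tcp_rot: [-0.02, 0.52, 0.854, -0.006]
contact_force: [-8.0, 7.8, 25.8]
opening: -0.0
```

Call:
send_rows([
  {"x":0,"y":0,"z":-0.2,"roll":0},
  {"x":0,"y":0,"z":-0.8,"roll":0},
  {"x":0,"y":0,"z":-2,"roll":0},
  {"x":0,"y":0,"z":-3.4,"roll":0},
  {"x":0,"y":0,"z":-4.8,"roll":0},
])

```text
clock: 8.77
eef_pos: [0.4717, -0.1269, 0.2065]
tcp_rot: [-0.021, 0.52, 0.854, -0.006]
contact_force: [0.2, -0.4, -0.2]
opening: -0.0001
```

```bash
python3 -c "
from h import *
locpos();print(arm.sense()['eef_pos'])
for n in ('side','top'):
    im=arm.read_camera(n); cv2.imwrite(f'pics/{n}8.png',im[:,:,::-1]); crop(im.copy(),200,160,170,140,4,f'pics/{n}c8.png')
"
```

```text
local 0.004422255142955453 0.1399269435750144 F [ 0.2196 -0.4054 -0.1939]
[ 0.4717 -0.1269  0.2065]
```

View pics/sidec8.png

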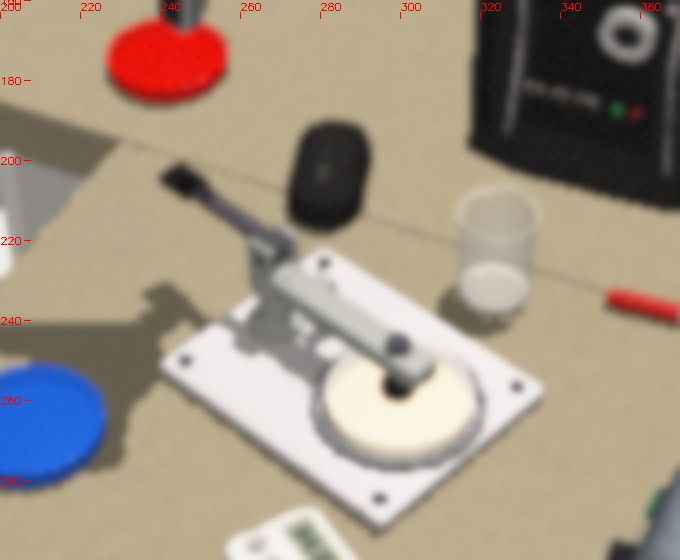

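View pics/topc8.png

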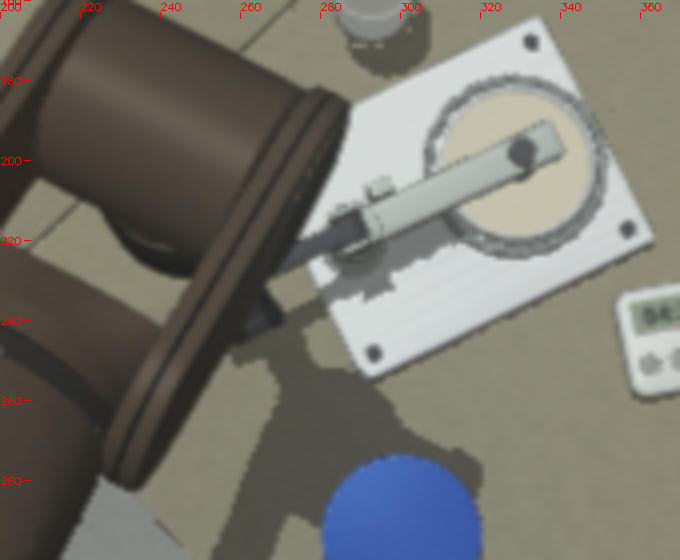

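```bash
python3 -c "
from h import *
L=lambda w:np.array([[np.cos(FIX[2]),np.sin(FIX[2])],[-np.sin(FIX[2]),np.cos(FIX[2])]])@(np.asarray(w)[:2]-FIX[:2])
b=L(onz('top',329.7,197.8,.066)); print('bolt top local',b,'angle',np.arctan2(-b[0],.065-b[1]))
o=proj('side',[*wl(.075,-.095),.012])-np.array([334.5,257]); print('side bias',o)
for a in (2,8,15,25):
  a_=np.radians(a); r=.081*np.cos(a_)-.008*np.sin(a_); z=.076+.081*np.sin(a_)+.008*np.cos(a_)
  print(a,'paddle-centre side pred',proj('side',[*wl(0,.065+r),z]), 'pivot',proj('side',[*wl(0,.065),.082]))
for n in (0,8):
  im=cv2.cvtColor(cv2.imread(f'pics/top{n}.png'),cv2.COLOR_BGR2HSV)
  print(n, im[200,345])
# image shift: dish, timer, beaker in first vs last side pictures
a=cv2.imread('pics/side0.png',0);b=cv2.imread('pics/side8.png',0)
for nm,(x,y,w,h) in dict(timer=(255,285,38,32),beaker=(312,205,26,38),dishfront=(280,255,40,25)).items():
  m=cv2.matchTemplate(b[y-8:y+h+8,x-8:x+w+8],a[y:y+h,x:x+w],cv2.TM_CCOEFF_NORMED);_,v,_,l=cv2.minMaxLoc(m);print(nm,v,l[0]-8,l[1]-8)
"
```

```text
bolt top local [ 0.0003 -0.0378] angle -0.0030304206241208356
side bias [ 0.8194 -1.5304]
2 paddle-centre side pred [244.0643 202.9966] pivot [266.6924 219.0815]
8 paddle-centre side pred [244.3015 200.7159] pivot [266.6924 219.0815]
15 paddle-centre side pred [244.8868 198.3019] pivot [266.6924 219.0815]
25 paddle-centre side pred [246.294  195.3877] pivot [266.6924 219.0815]
0 [ 27  28 172]
8 [ 27  29 195]
timer 0.9997579455375671 0 0
beaker 0.9993391633033752 0 0
dishfront 0.7195923328399658 0 0
```

```bash
python3 -c "
from cell import arm
print(arm.finish_job())"
```

```text
the job is handed in; nothing more can be done
None
```

The dish is clamped: I pushed the strap over it to its stop, then pushed the cam lever fully down. The job was handed in at about 9 s of the 38 s allowed, with the shut fingers about 120 mm clear above the lever.

- **Strap:** I swung it with the back of the shut fingers until it stopped hard at about 27 N. The top view afterwards put it at about 0.00 rad.
- **Lever:** I pressed the paddle down until it met its end at 26 N, with the fingertips at 86 mm height against the 87 mm given for fully down. The side view of the paddle agrees with about 2° above level.
- **Dish, beaker and timer:** In the side view the beaker and timer show no shift from the first to the last picture. For the dish the same check also shows no shift, but the match was weak (0.72) because the strap now casts a shadow on it. It looks seated in both views.
- **Disagreements:** Side-camera positions were off by a few millimetres from the top view (about 1.5 pixels at the plate corner), so I relied on the top view and on contact forces. I did not measure the foot's pressure on the dish; I infer it from the lever being fully down.

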